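# Move the slate tag to the long folding hook

### The job

The slate tag has to move from the hook it hangs on to the long folding hook on the same rail. First pull the long hook's folded arm down until it is firmly against its stop, then hang the tag on it by its hoop and let go, and then fold the hook it came from, now empty, all the way up flat. Work the hooks gently without straining their hinges, do not drop the tag, leave the short hook folded and the goods around where they stand.

Things in the scene. Friction and masses are not known exactly. Their poses are not given: they have to be found in the camera images.
- rail: Fixed hook rail: an upright flat bar of blackened steel 500 long (y), 45 high (z 130 to 175), on two posts at its ends. It carries three folding hooks in varying order, alike but for length. Origin on the table under the hooks' hinge line; x points away from the robot through the bar, y along the bar, z up. The bar's front face lies 20 mm beyond (+x of) the hinge axes
- hook_long: The long hook, empty and about folded at the start. Axes as the rail's; origin on its hinge axis (along y), 150 mm above the table; hinge cheeks reach 9 mm round the axis. Its arm is a bright steel strip 12 wide (y), 8 thick, 85 mm from the hinge axis to the centre of the cross-bead at its tip (16 diameter, 24 long along y)
- hook_mid: The middle-length hook on which the tag hangs at the start. Axes as the rail's; origin on its hinge axis (along y), 150 mm above the table; hinge cheeks reach 9 mm round the axis. Its arm is a bright steel strip 12 wide (y), 8 thick, 70 mm from the hinge axis to the centre of the cross-bead at its tip (16 diameter, 24 long along y)
- hook_short: The short hook, folded; not needed. Axes as the rail's; origin on its hinge axis (along y), 150 mm above the table; hinge cheeks reach 9 mm round the axis. Its arm is a bright steel strip 12 wide (y), 8 thick, 48 mm from the hinge axis to the centre of the cross-bead at its tip (16 diameter, 24 long along y)
- hook_long_arm (a joint): Arm angle, rad: 0 = folded, standing straight up (firm stop); grows as the tip swings out to the robot (-x) and down. Stiff hinge, 0.2 N m of friction: it stays where left; 2 to 4 N at the tip move it. Opens on to a rigid stop worn to somewhere between 1.1 and 1.45: feel for it, the push force rises sharply above the friction
- hook_mid_arm (a joint): Arm angle, rad: 0 = folded, standing straight up (firm stop); grows as the tip swings out to the robot (-x) and down. Stiff hinge, 0.2 N m of friction: it stays where left; 2 to 4 N at the tip move it. At the start it is down on its own stop at 1.20, loaded
- hook_short_arm (a joint): Arm angle, rad: 0 = folded, standing straight up (firm stop); grows as the tip swings out to the robot (-x) and down. Stiff hinge, 0.2 N m of friction: it stays where left; 2 to 4 N at the tip move it
- hook_long_tip (a point): Centre of the long hook's cross-bead
- hook_mid_tip (a point): Centre of the middle hook's cross-bead
- tag: The tag (0.1 to 0.2 kg): a dark slate plate 70 wide (y), 7 thick (x), 55 high; above it a steel wire hoop (8 mm wire), on top an upright cork grip. Origin at the middle of its lower edge, z up
- tag_cork (a point): Centre of the tag's cork grip (upright cylinder, 25 diameter, 44 long), 120 mm above the tag's lower edge and 28 mm above tag_eye; axes as the tag's
- tag_eye (a point): Peak of the inside of the tag's hoop, which rests on the hook arm when hung (the hoop's top is a shallow roof, 10 mm rise over 26). Under it the opening, along the tag's x, is 44 wide and 37 high in the middle, 27 at the sides
- carton_a: Bystander: white flat-topped carton, 75 x 120 x 60 high; origin at the centre of its underside
- carton_b: Bystander: white carton, 70 x 100 x 75 high; origin at the centre of its underside
- cork_jar: Bystander: squat amber jar with steel cap, 72 across, 55 high; origin at the centre of its underside
- juice_a: Bystander: orange juice bottle, 72 across, 250 high; origin at the centre of its underside
- juice_b: Bystander: another such juice bottle; origin at the centre of its underside
- bowl: Bystander: white tasting bowl, 110 across, 45 high; origin at the centre of its underside
- scoop: Bystander: wooden spoon, 190 long, lying flat; origin at the centre of its underside
Mind the look-alikes: they are no part of the job. Leave any yellow look-alike of the tag alone.

How it is judged:
By the outcome, as a careful person would: the job done as asked, in the order asked, and still so for the second after the job is handed in, with the robot touching nothing.
It also fails if it takes over 72 s, if anything falls off the work surface, if the arm or the gripper's body presses on something with over 40 N, if the wrist force passes 120 N, or if a joint passes its speed limit or range.

### The arm

A 6-joint arm with a two-finger parallel gripper is mounted at the origin on the work surface. World frame = base frame: x ahead of the robot, y to its left, z up, the work surface at z = 0. Lengths are in m, angles in rad, forces in N, time in s.
With the tool pointing down it reaches from about 0.325 to 0.9 m from the base axis. Payload 3.5 kg.
Tool frame: the origin (TCP) lies midway between the tips of the shut fingers; the grasp point (between the pads) lies 19 mm behind it (r.grip_depth is the distance from the TCP to the grasp point, in m); z points along the fingers, y is the direction in which the jaws open and shut (so a half turn about z gives the same grasp; the last joint's range is limited). The gripper opens to 85 mm and grips with 20 to 120 N. Pads are 22 mm wide; open, the fingers measure 114 mm over their backs; the gripper's body (76 mm by 85 mm) begins 54 mm behind the grasp point. The pads swing forward as they close: fully open they stand 13 mm farther back than shut.
Start: joints at [1.095, 0.276, -0.026, 1.268, 0, 1.467], TCP at [0.228, 0.582, 0.231] pointing down, gripper open.
Joint ranges: [-3.12, 3.12], [-0.85, 1.88], [-1.08, 1.24], [-1.95, 2.15], [-1.57, 1.53], [-3.14, 3.14]. Speed limits (rad/s): [2.57, 2.57, 3.14, 3.14, 3.14, 3.14].

### API

Orientations are given as [roll, pitch, yaw] about the fixed x, y, z axes, in that order (R = Rz(yaw) Ry(pitch) Rx(roll)).
In Python, from cell import monitor, get_image, r, search_frame, spot_point gives the robot as it stands.
- The arm moves only by the tool arm_command, never from a script. Its argument "rows" is text: rows parted by semicolons, each of 6 numbers parted by spaces: the shift along the tool's x, y, z each as a share of 10 cm, from -1 to 1, then the turn, a rotation vector about the tool's x, y, z each as a share of 2 pi rad, from -1 to 1. A call has exactly 8 rows; each row is the pose to reach, as a shift and turn from the pose commanded when the call began, along the tool's axes at that moment, turning the shorter way round; what a row does not reach only later rows make up. A row lasts 1/12 s, in which the tool goes at most 41.7 mm and 7.16 degrees, less where a joint would pass 70% of its speed; a pose out of reach is approached as far as the arm can. A call with a number of a shift or a turn outside -1 to 1 is refused whole. A call with a gripper value outside its range is refused whole. "grip" is the opening, from 0 (shut) to 1 (fully open), set as the call begins (left out, the last holds). The fingers move at their own pace and stop on an object; "newtons" is the grip in N (left out, the last holds). Time passes only in rows, so rows that repeat a pose let the fingers close, or fill a call up. It gives the time, the measured TCP pose, the force and the opening at its end, in the units of the state.
- monitor.observe(): the state, without advancing time (a new reading comes with each control period).
- get_image(name): name is "scene" or "top" or "wrist"; returns a dict with "pixels" (384x512x3 uint8, red, green, blue), "depth" (384x512 float32, m along the optical axis (not along the pixel's ray), 0 where there is no reading), "fovy" (degrees; the focal length in pixels is half the picture's height over the tangent of half this angle, whatever the lens; pixels are square), "cx", "cy" (the principal point, pixels), "extrinsics" (4x4, takes a point from world to camera coordinates). Camera axes: x right, y down, z forward; pixel columns grow to the right and rows downward; lengths in m; the calibration is good to about 2 mm. A picture is of the moment at which its call begins.
- r.job_done(): hands the job in, once; it reports no verdict.
Trained networks look in a picture, given as the dict that the camera call returned (one of the last four; its "shot" number tells which), for a name from the list of things; names that differ only in an ending like _2 or _b are one class to them, and where a whole thing is asked for, a point or a joint stands for the part that bears it (a point fixed in the world has none). Each returns a list of dicts, best first, with "score" (0 to 1); they miss things now and then, are a little off and sometimes report something else, mostly with a low value. They report only what shows in the picture. A call takes as long as a camera call. They do not tell look-alikes from the thing itself.
- search_frame(picture, target): "bbox" ([left, top, width, height] in pixels, round what is visible of it).
- spot_point(picture, target): "at" ([row, column] in pixels: a listed point, or the origin of a listed thing).
The state is a dict: "time_s": time; "joint_positions": joint angles; "joint_vel": joint speeds; "effort": joint torques, N m; "tcp_pos": TCP position; "ee_rot": TCP orientation; "contact_force": force on the tool from outside, world axes, zero at the start; "torque": the same for the moment, N m; "grip_width": opening from 0.0 (shut) to 1.0 (fully open).
Only numpy, scipy, OpenCV 4.12 (cv2) and the standard library are available. Lean on these libraries where they do the work, as an engineer would, in place of code of your own. Each camera call takes 0.05 s, during which the arm holds its last target. There are 200 camera calls.

## Working session

There is one attempt and no reset: what is moved stays moved. The work goes in short steps, Python scripts to look and compute and a tool call to move; the robot and the scene stay as the last step left them, time stands still between calls to the robot, and variables do not carry over. Pictures are saved under pics/ and viewed, about 8 in all and at most 12, crops included, and the job is handed in when it is done.

Besides the shell and the picture viewer there is one more tool, called after "Request:" by a JSON object that holds its "op" and its "data". arm_command: Moves the arm, as the interface text tells. Its arguments: {"type":"object","properties":{"rows":{"type":"string"},"grip":{"type":"number"},"newtons":{"type":"number"}},"required":["rows"]}

```bash
ls; mkdir -p pics; cat > h.py <<'E'
import numpy as np, cv2
from cell import monitor, get_image, r, search_frame, spot_point
def ray(p,u,v):
    f=192/np.tan(np.radians(p["fovy"])/2)
    return np.array([(u-p["cx"])/f,(v-p["cy"])/f,1.])
def w(p,cam):
    E=np.array(p["extrinsics"]);return E[:3,:3].T@(np.array(cam)-E[:3,3])
def pt(p,v,u,k=1):
    d=p["depth"][int(v)-k:int(v)+k+1,int(u)-k:int(u)+k+1];d=d[d>0]
    return w(p,ray(p,u,v)*np.median(d)) if d.size else None
def px(p,X):
    E=np.array(p["extrinsics"]);c=E[:3,:3]@np.array(X)+E[:3,3]
    f=192/np.tan(np.radians(p["fovy"])/2);return p["cx"]+f*c[0]/c[2],p["cy"]+f*c[1]/c[2]
def save(p,n,box=None,s=1):
    im=p["pixels"][:,:,::-1]
    if box: im=im[box[1]:box[3],box[0]:box[2]]
    cv2.imwrite("pics/"+n,cv2.resize(im,None,fx=s,fy=s,interpolation=cv2.INTER_CUBIC))
E
python3 - <<'E'
from h import *
np.set_printoptions(precision=4,suppress=True)
s=monitor.observe();print({k:np.round(v,3) for k,v in s.items()})
ims={}
for n in ["scene","top"]:
    p=get_image(n);ims[n]=p
    print(n,p["fovy"],w(p,[0,0,0]))
    for t in ["tag","tag_cork","tag_eye","hook_long","hook_long_tip","hook_mid","hook_mid_tip","hook_short","rail","juice_a","carton_a","carton_b","cork_jar","bowl","scoop"]:
        for o in spot_point(p,t)[:3]: print(t,round(o["score"],2),np.round(o["at"]),pt(p,*o["at"]))
a=np.hstack([ims["scene"]["pixels"],ims["top"]["pixels"]])
save(ims["scene"],"a.png",s=1.5);save(ims["top"],"b.png",s=1.5)
E
```

```text
pics
{'time_s': np.float64(0.0), 'joint_positions': array([ 1.095,  0.277, -0.028,  1.268,  0.   ,  1.467]), 'joint_vel': array([-0.002, -0.001, -0.002,  0.002, -0.001,  0.   ]), 'effort': array([ -0.002, -44.551,  29.52 ,   0.016,  -0.   ,   0.   ]), 'tcp_pos': array([0.227, 0.581, 0.23 ]), 'ee_rot': array([-3.139, -0.   ,  2.769]), 'contact_force': array([-0.248, -0.643,  0.705]), 'torque': array([ 0.045,  0.013, -0.016]), 'grip_width': np.float64(1.001)}
scene 54.70253152516662 [1.3711 0.557  0.8801]
tag 0.92 [262. 354.] [0.5528 0.363  0.0066]
tag 0.68 [206. 313.] [0.5716 0.2114 0.1762]
tag 0.6 [307. 331.] [0.7415 0.3736 0.006 ]
tag_cork 0.7 [199. 313.] [0.5742 0.2105 0.2022]
tag_cork 0.64 [280. 335.] [0.7516 0.3731 0.1309]
tag_cork 0.63 [236. 363.] [0.5563 0.37   0.1255]
tag_eye 0.74 [241. 358.] [0.551  0.3585 0.0944]
tag_eye 0.71 [189. 313.] [ 0.2739  0.0735 -0.002 ]
tag_eye 0.69 [208. 312.] [0.5724 0.2087 0.1665]
hook_long 0.5 [202. 263.] [0.6359 0.0746 0.1713]
hook_long_tip 0.69 [177. 266.] [0.5999 0.0642 0.2388]
hook_long_tip 0.65 [201. 316.] [0.5613 0.2158 0.1912]
hook_mid 0
[... 1241 characters left out ...]
1984 0.1572]
hook_mid_tip 0.66 [198. 188.] [0.5398 0.2103 0.1803]
hook_short 0.58 [175. 287.] [ 0.6051 -0.0836  0.148 ]
rail 0.73 [181. 243.] [0.6111 0.055  0.001 ]
rail 0.54 [155. 218.] [0.69   0.131  0.0593]
juice_a 0.83 [195. 409.] [ 0.5422 -0.4726  0.0678]
juice_a 0.79 [193. 100.] [0.5673 0.4931 0.1137]
juice_a 0.29 [191. 190.] [0.5541 0.1988 0.2234]
carton_a 0.97 [149. 217.] [0.7076 0.1363 0.0591]
carton_a 0.94 [148. 293.] [ 0.7013 -0.1086  0.074 ]
carton_b 0.97 [149. 217.] [0.7076 0.1363 0.0591]
carton_b 0.94 [148. 293.] [ 0.7013 -0.1086  0.074 ]
cork_jar 0.86 [209. 205.] [0.5154 0.1782 0.0557]
bowl 0.6 [226. 266.] [ 0.4585 -0.0174  0.0033]
scoop 0.86 [255. 185.] [0.37   0.2483 0.0097]
```

View pics/a.png

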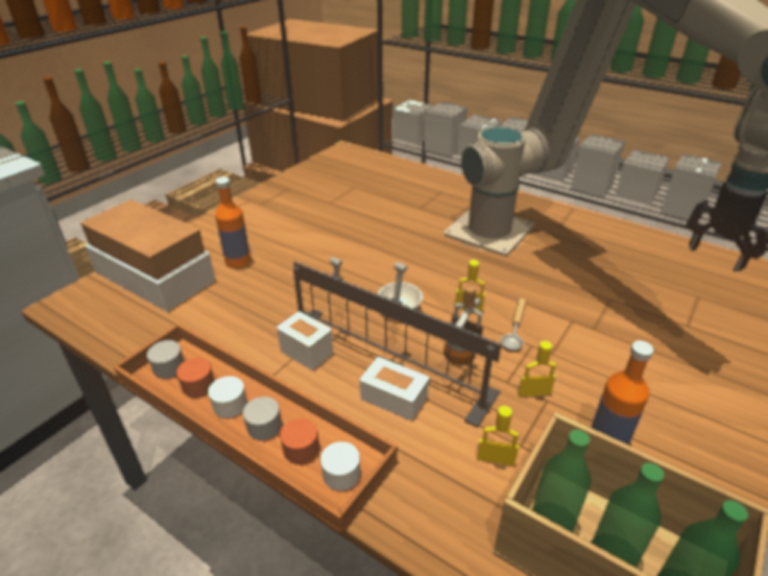

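View pics/b.png

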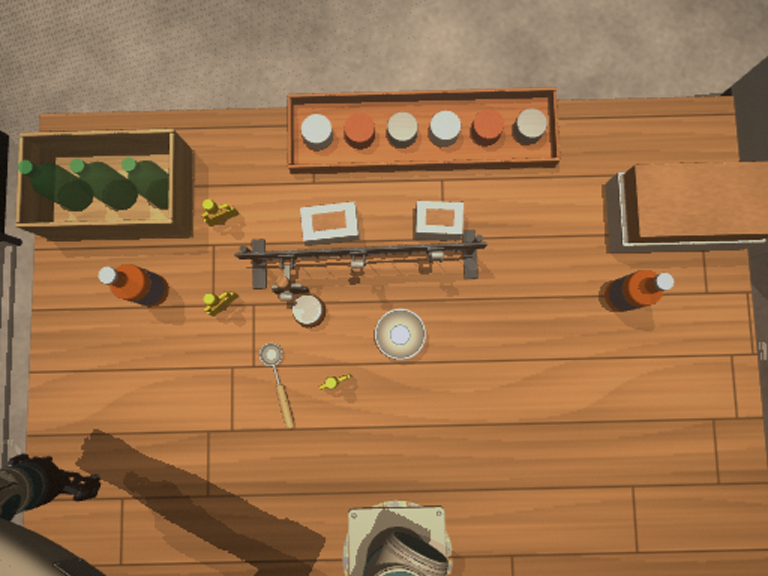

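The slate tag hangs on the mid hook: cork at about (313,199) in scene and (192,190) in top. Things it could be taken for are the yellow tags at top (145,140), (145,202) and (222,255). The long hook is folded at top (238,175) and the short one at (290,170). Next I'll fit the rail pose and take a close crop.

```bash
cat >> h.py <<'E'
def cloud(p):
    v,u=np.mgrid[0:384,0:512];f=192/np.tan(np.radians(p["fovy"])/2)
    d=p["depth"];C=np.stack([(u-p["cx"])/f*d,(v-p["cy"])/f*d,d],-1)
    E=np.array(p["extrinsics"]);X=(C-E[:3,3])@E[:3,:3];X[d<=0]=np.nan;return X
E
python3 - <<'E'
from h import *
np.set_printoptions(precision=4,suppress=True)
T=get_image("top");S=get_image("scene")
for n,p in (("top",T),("scene",S)):
    X=cloud(p).reshape(-1,3)
    m=(abs(X[:,2]-.175)<.006)&(X[:,0]>.58)&(X[:,0]<.68)&(abs(X[:,1]-.06)<.27)
    P=X[m];a=np.polyfit(P[:,1],P[:,0],1)
    for _ in range(5):
        e=P[:,0]-np.polyval(a,P[:,1]);k=abs(e)<.008;a=np.polyfit(P[k,1],P[k,0],1)
    Q=P[k];print(n,"x=",a,"y range",Q[:,1].min(),Q[:,1].max(),"z",Q[:,2].mean(),"resid",e[k].std(),k.sum())
    m=(X[:,2]>.183)&(X[:,2]<.3)&(X[:,0]>.5)&(X[:,0]<.66)&(abs(X[:,1]-.06)<.25)
    P=X[m]
    for lo,hi in ((-.15,-.02),(0,.12),(.13,.28)):
        q=P[(P[:,1]>lo)&(P[:,1]<hi)]
        if len(q): print("  blob",len(q),q.mean(0),q.min(0),q.max(0))
print(px(T,(0.6,.2,.15)))
a=T["pixels"][145:225,165:315];b=S["pixels"][160:250,210:360]
im=np.vstack([cv2.resize(a,(750,400),interpolation=3),])
cv2.imwrite("pics/c.png",im[:,:,::-1]);cv2.imwrite("pics/d.png",cv2.resize(b,(800,480),interpolation=3)[:,:,::-1])
E
```

```text
top x= [-0.0189  0.6324] y range -0.19171823026246151 0.3036376659353245 z 0.17408193512248674 resid 0.0026701142259965872 415
  blob 51 [ 0.6114 -0.0911  0.2029] [ 0.6047 -0.1033  0.195 ] [ 0.6201 -0.0795  0.2104]
  blob 50 [0.5922 0.0617 0.2384] [0.5849 0.0495 0.2302] [0.6005 0.0727 0.2449]
  blob 92 [0.5586 0.2035 0.2118] [0.5349 0.1932 0.183 ] [0.5748 0.216  0.2285]
scene x= [-0.0205  0.6368] y range -0.19383416242061113 0.3049730613554194 z 0.17324180379886678 resid 0.0024064885190824 395
  blob 44 [ 0.6176 -0.0899  0.1992] [ 0.6058 -0.104   0.1841] [ 0.6243 -0.0796  0.2069]
  blob 100 [0.6009 0.0615 0.2192] [0.5866 0.0475 0.1838] [0.6094 0.0728 0.2428]
  blob 116 [0.5718 0.2068 0.2075] [0.5465 0.1934 0.1831] [0.5796 0.2165 0.2262]
(np.float64(193.21804651501606), np.float64(178.68045723716995))
```

View pics/d.png

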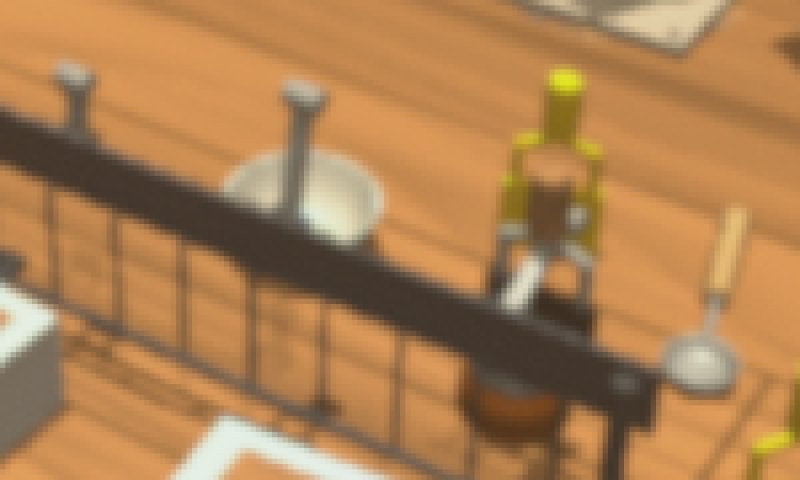

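The slate tag with the brown cork hangs on the mid hook at crop (550,200). The yellow one directly behind it is the look-alike standing on the table, so the choice is confirmed. The long hook's bead is at crop (303,95) and the short hook's at (75,75). Next is a small move planner.

```bash
cat >> h.py <<'E'
from scipy.spatial.transform import Rotation as Ro
PSI=.0195
def hx(y): return .6125-PSI*(y+.091)
def O(tilt=0): # tool down, y along rail; tilt>0 points forward
    return Ro.from_euler("z",PSI)*Ro.from_euler("y",-tilt)*Ro.from_euler("xyz",[np.pi,0,np.pi])
def plan(tg,start=None):
    s=monitor.observe() if start is None else None
    p,R=(np.array(s["tcp_pos"]),Ro.from_euler("xyz",s["ee_rot"])) if s else start
    for x,tilt in tg:
        Rt=O(tilt);d=R.inv().apply(np.array(x)-p)*10;q=(R.inv()*Rt).as_rotvec()/2/np.pi
        d=np.round(d,3);q=np.round(q,3)
        print(*d,*q,"!!" if abs(d).max()>1 else "", "->",np.round(x,3))
        p=p+R.apply(d/10);R=R*Ro.from_rotvec(q*2*np.pi)
    return p,R
E
python3 - <<'E'
from h import *
y=.0617;h=hx(y);t=.785
end=np.array([h+.010,y,.246])
pre=end+.10*np.array([-.707,0,.707])
a=np.array([.228,.582,.231])
# path
P=[(a+[.05,-.085,.05],0),(a+[.09,-.175,.09],0),(a+[.12,-.265,.11],.2)]
q=P[-1][0]
for k in (1/3,2/3,1): P.append((q+(pre-q)*k,.2+(t-.2)*k))
P.append((end,t))
plan(P)
E
```

```text
-0.779 -0.609 -0.497 0.0 -0.0 -0.062  -> [0.278 0.497 0.281]
-0.385 -0.906 -0.4 0.0 -0.0 -0.0  -> [0.318 0.407 0.321]
-0.285 -0.905 -0.2 -0.0 -0.032 -0.0  -> [0.348 0.317 0.341]
-0.625 -0.862 0.21 -0.0 -0.031 -0.0  -> [0.415 0.232 0.333]
-0.573 -0.862 0.328 -0.0 -0.031 -0.0  -> [0.482 0.147 0.325]
-0.499 -0.863 0.432 -0.0 -0.031 -0.0  -> [0.549 0.062 0.317]
-0.0 -0.011 0.999 -0.0 0.0 -0.0  -> [0.62  0.062 0.246]
```

Request:
{"op": "arm_command", "data": {"rows": "-0.78 -0.61 -0.5 0 0 -0.062;-0.78 -0.61 -0.5 0 0 -0.062;-0.78 -0.61 -0.5 0 0 -0.062;-0.78 -0.61 -0.5 0 0 -0.062;-0.78 -0.61 -0.5 0 0 -0.062;-0.78 -0.61 -0.5 0 0 -0.062;-0.78 -0.61 -0.5 0 0 -0.062;-0.78 -0.61 -0.5 0 0 -0.062", "grip": 0, "newtons": 30}}

```text
time_s: 2.37
tcp_pos: [0.2772, 0.4972, 0.2802]
ee_rot: [-3.14, -0.001, -3.124]
contact_force: [-0.8, 0.7, 0.1]
grip_width: -0.003
```

Request:
{"op": "arm_command", "data": {"rows": "-0.385 -0.905 -0.4 0 0 0;-0.385 -0.905 -0.4 0 0 0;-0.385 -0.905 -0.4 0 0 0;-0.385 -0.905 -0.4 0 0 0;-0.385 -0.905 -0.4 0 0 0;-0.385 -0.905 -0.4 0 0 0;-0.385 -0.905 -0.4 0 0 0;-0.385 -0.905 -0.4 0 0 0"}}

```text
time_s: 3.03
tcp_pos: [0.3173, 0.4077, 0.3203]
ee_rot: [-3.141, -0.001, -3.123]
contact_force: [0.2, 0.6, 0.3]
grip_width: -0.001
```

Request:
{"op": "arm_command", "data": {"rows": "-0.285 -0.905 -0.2 0 -0.032 0;-0.285 -0.905 -0.2 0 -0.032 0;-0.285 -0.905 -0.2 0 -0.032 0;-0.285 -0.905 -0.2 0 -0.032 0;-0.285 -0.905 -0.2 0 -0.032 0;-0.285 -0.905 -0.2 0 -0.032 0;-0.285 -0.905 -0.2 0 -0.032 0;-0.285 -0.905 -0.2 0 -0.032 0"}}

```text
time_s: 3.7
tcp_pos: [0.3481, 0.3179, 0.3408]
ee_rot: [-3.141, 0.2, -3.124]
contact_force: [0.7, 0.5, -0.1]
grip_width: 0.001
```

```bash
python3 - <<'E'
from h import *
np.set_printoptions(precision=4,suppress=True)
s=monitor.observe();print(s["tcp_pos"],s["ee_rot"],s["joint_positions"],s["contact_force"],s["time_s"])
p=get_image("wrist");print(p["fovy"],w(p,[0,0,0]),w(p,[0,0,1])-w(p,[0,0,0]))
for t in ["tag_cork","tag_eye","hook_long_tip","hook_mid_tip","hook_long","hook_mid"]:
    for o in spot_point(p,t)[:2]: print(t,round(o["score"],2),np.round(o["at"]),pt(p,*o["at"]))
save(p,"e.png",s=1.5)
y=.0617;h=hx(y);t=.785
end=np.array([h+.010,y,.246]); pre=end+.10*np.array([-.707,0,.707]); q=np.array(s["tcp_pos"])
P=[(q+(pre-q)*k,.2+(t-.2)*k) for k in (1/3,2/3,1)]+[(end,t)]
plan(P)
E
```

```text
[0.3481 0.3179 0.3408] [-3.1412  0.2001 -3.1237] [ 0.6787 -0.1454 -0.2667  1.291  -0.1226  0.6511] [ 0.7414  0.4735 -0.115 ] 3.7
69.17218437346676 [0.2544 0.3166 0.4671] [ 0.4464  0.0078 -0.8948]
tag_cork 0.81 [146. 104.] [0.3629 0.1324 0.1383]
tag_cork 0.63 [302. 167.] [0.5509 0.2055 0.2069]
tag_eye 0.87 [245. 280.] [0.3352 0.3293 0.363 ]
tag_eye 0.85 [289. 180.] [0.3278 0.2922 0.3972]
hook_mid_tip 0.44 [122. 210.] [0.3588 0.2458 0.0188]
hook_mid_tip 0.4 [204. 180.] [0.4958 0.191  0.0474]
hook_long 0.67 [301.  91.] [0.3219 0.269  0.4079]
hook_long 0.25 [232. 354.] [0.5547 0.506  0.0383]
hook_mid 0.43 [246. 188.] [0.5565 0.2066 0.0844]
-0.625 -0.858 0.213 -0.0 -0.031 -0.0  -> [0.415 0.232 0.333]
-0.573 -0.865 0.327 -0.0 -0.031 -0.0  -> [0.482 0.147 0.325]
-0.499 -0.865 0.431 -0.0 -0.031 -0.0  -> [0.549 0.062 0.317]
0.0 -0.012 1.0 -0.0 0.0 -0.0  -> [0.62  0.062 0.246]
```

Request:
{"op": "arm_command", "data": {"rows": "-0.625 -0.86 0.213 0 -0.031 0;-0.625 -0.86 0.213 0 -0.031 0;-0.625 -0.86 0.213 0 -0.031 0;-0.625 -0.86 0.213 0 -0.031 0;-0.625 -0.86 0.213 0 -0.031 0;-0.625 -0.86 0.213 0 -0.031 0;-0.625 -0.86 0.213 0 -0.031 0;-0.625 -0.86 0.213 0 -0.031 0"}}

```text
time_s: 4.72
tcp_pos: [0.415, 0.233, 0.3333]
ee_rot: [3.141, 0.396, -3.124]
contact_force: [-0.2, 1.0, -0.1]
grip_width: -0.003
```

Request:
{"op": "arm_command", "data": {"rows": "-0.573 -0.865 0.327 0 -0.031 0;-0.573 -0.865 0.327 0 -0.031 0;-0.573 -0.865 0.327 0 -0.031 0;-0.573 -0.865 0.327 0 -0.031 0;-0.573 -0.865 0.327 0 -0.031 0;-0.573 -0.865 0.327 0 -0.031 0;-0.573 -0.865 0.327 0 -0.031 0;-0.573 -0.865 0.327 0 -0.031 0"}}

```text
time_s: 5.38
tcp_pos: [0.482, 0.1479, 0.3255]
ee_rot: [3.141, 0.591, -3.123]
contact_force: [0.2, -0.2, 0.3]
grip_width: 0.003
```

Request:
{"op": "arm_command", "data": {"rows": "-0.5 -0.865 0.43 0 -0.031 0;-0.5 -0.865 0.43 0 -0.031 0;-0.5 -0.865 0.43 0 -0.031 0;-0.5 -0.865 0.43 0 -0.031 0;-0.5 -0.865 0.43 0 -0.031 0;-0.5 -0.865 0.43 0 -0.031 0;-0.5 -0.865 0.43 0 -0.031 0;-0.5 -0.865 0.43 0 -0.031 0"}}

```text
time_s: 6.05
tcp_pos: [0.5489, 0.0626, 0.3178]
ee_rot: [3.142, 0.786, -3.123]
contact_force: [-0.8, -0.8, -0.3]
grip_width: 0.002
```

```bash
python3 - <<'E'
from h import *
np.set_printoptions(precision=4,suppress=True)
s=monitor.observe();print(s["tcp_pos"],s["ee_rot"],s["joint_positions"],s["contact_force"],s["time_s"])
p=get_image("wrist");print(w(p,[0,0,0]),px(p,s["tcp_pos"]))
for t in ["tag_cork","hook_long_tip","hook_mid_tip","hook_long","hook_mid"]:
    for o in spot_point(p,t)[:2]: print(t,round(o["score"],2),np.round(o["at"]),pt(p,*o["at"]))
save(p,"f.png",s=1.5)
X=cloud(p).reshape(-1,3)
for n,lo,hi in (("long",(.57,.03,.20),(.63,.09,.26)),("cork",(.53,.17,.212),(.6,.24,.25))):
    q=X[((X>lo)&(X<hi)).all(1)];print(n,len(q),q.mean(0) if len(q) else'',q.min(0) if len(q) else'',q.max(0) if len(q) else'')
E
```

```text
[0.5489 0.0626 0.3178] [ 3.1415  0.7862 -3.1228] [-0.0171 -0.3713 -0.7006  0.4556  0.0254 -0.0253] [-0.8365 -0.7945 -0.283 ] 6.05
[0.4006 0.0601 0.3717] (np.float64(254.88748979103602), np.float64(237.5331451888967))
tag_cork 0.8 [110. 428.] [0.5551 0.1974 0.2105]
tag_cork 0.73 [ 86. 422.] [0.553  0.1988 0.1862]
hook_long_tip 0.71 [161. 252.] [0.5862 0.0609 0.2384]
hook_mid_tip 0.72 [ 62. 438.] [0.5353 0.2033 0.1806]
hook_long 0.88 [105. 253.] [0.603  0.0613 0.1572]
hook_mid 0.82 [106. 393.] [0.603  0.2052 0.1555]
long 772 [0.5888 0.0622 0.2287] [0.5831 0.0508 0.2003] [0.5953 0.0741 0.2415]
cork 877 [0.5593 0.2028 0.2201] [0.5499 0.193  0.212 ] [0.5746 0.2169 0.2248]
```

View pics/f.png

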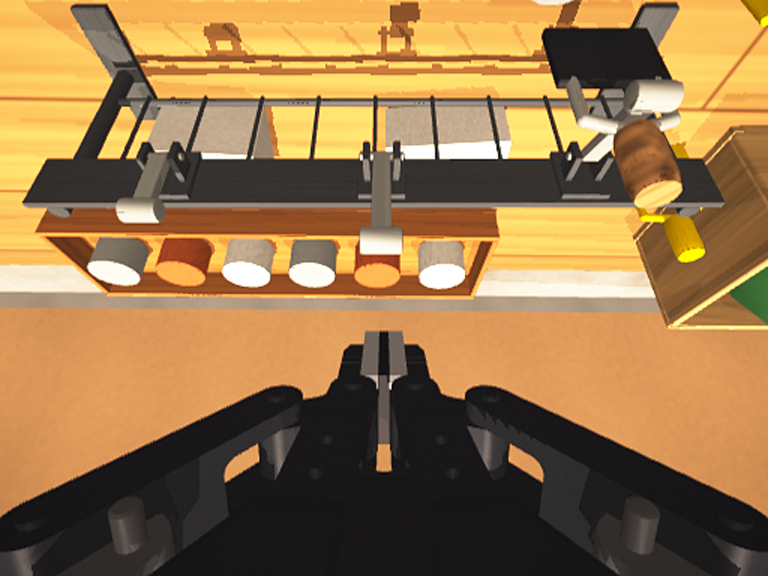

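View: long bead at (380,240), short bead at (140,210), tag cork at (650,170). Everything agrees with the map, so I'll go in behind the long hook's bead and push.

Request:
{"op": "arm_command", "data": {"rows": "0 0 0.25 0 0 0;0 0 0.5 0 0 0;0 0 0.75 0 0 0;0 0 1 0 0 0;0 0 1 0 0 0;0.03 0 1 0 0 0;0.06 0 1 0 0 0;0.06 0 1 0 0 0"}}

```text
time_s: 7.02
tcp_pos: [0.6144, 0.0625, 0.2424]
ee_rot: [3.142, 0.786, -3.125]
contact_force: [0.2, 0.3, -0.9]
grip_width: 0.003
```

Request:
{"op": "arm_command", "data": {"rows": "0.03 0 0 0 0 0;0.06 0 0 0 0 0;0.09 0 0 0 0 0;0.12 0 0 0 0 0;0.15 0 0 0 0 0;0.18 0 0 0 0 0;0.2 0 0 0 0 0;0.2 0 0 0 0 0"}}

```text
time_s: 7.68
tcp_pos: [0.6037, 0.0622, 0.2327]
ee_rot: [-3.141, 0.795, -3.125]
contact_force: [1.3, 0.3, 5.3]
grip_width: -0.003
```

Request:
{"op": "arm_command", "data": {"rows": "0.07 0 -0.03 0 0 0;0.15 0 -0.05 0 0 0;0.22 0 -0.065 0 0 0;0.29 0 -0.075 0 0 0;0.36 0 -0.077 0 0 0;0.43 0 -0.075 0 0 0;0.48 0 -0.068 0 0 0;0.48 0 -0.068 0 0 0"}}

```text
time_s: 8.35
tcp_pos: [0.5601, 0.0616, 0.1958]
ee_rot: [3.141, 0.781, -3.125]
contact_force: [-1.3, -0.2, -0.3]
grip_width: 0.005
```

Request:
{"op": "arm_command", "data": {"rows": "0.01 0 0.002 0 0 0;0.02 0 0.005 0 0 0;0.03 0 0.007 0 0 0;0.04 0 0.01 0 0 0;0.05 0 0.012 0 0 0;0.05 0 0.012 0 0 0;0.05 0 0.012 0 0 0;0.05 0 0.012 0 0 0"}}

```text
time_s: 9.02
tcp_pos: [0.5604, 0.0615, 0.1951]
ee_rot: [-3.142, 0.787, -3.125]
contact_force: [2.5, -0.4, 1.1]
grip_width: -0.004
```

Request:
{"op": "arm_command", "data": {"rows": "0.01 0 0.002 0 0 0;0.02 0 0.005 0 0 0;0.03 0 0.007 0 0 0;0.04 0 0.01 0 0 0;0.04 0 0.012 0 0 0;0.04 0 0.012 0 0 0;0.04 0 0.012 0 0 0;0.04 0 0.012 0 0 0"}}

```text
time_s: 9.68
tcp_pos: [0.5576, 0.0615, 0.1905]
ee_rot: [-3.142, 0.785, -3.125]
contact_force: [0.6, 0.1, 1.6]
grip_width: -0.001
```

Request:
{"op": "arm_command", "data": {"rows": "0.01 0 0.002 0 0 0;0.02 0 0.005 0 0 0;0.03 0 0.009 0 0 0;0.04 0 0.012 0 0 0;0.04 0 0.012 0 0 0;0.04 0 0.012 0 0 0;0.04 0 0.012 0 0 0;0.04 0 0.012 0 0 0"}}

```text
time_s: 10.35
tcp_pos: [0.5555, 0.0614, 0.1866]
ee_rot: [3.142, 0.785, -3.125]
contact_force: [0.2, 0.7, 1.9]
grip_width: -0.001
```

Request:
{"op": "arm_command", "data": {"rows": "0.01 0 0.002 0 0 0;0.02 0 0.005 0 0 0;0.03 0 0.009 0 0 0;0.04 0 0.013 0 0 0;0.04 0 0.013 0 0 0;0.04 0 0.013 0 0 0;0.04 0 0.013 0 0 0;0.04 0 0.013 0 0 0"}}

```text
time_s: 11.02
tcp_pos: [0.5538, 0.0614, 0.1832]
ee_rot: [3.142, 0.785, -3.125]
contact_force: [2.0, -0.0, 1.7]
grip_width: 0.004
```

Request:
{"op": "arm_command", "data": {"rows": "0.01 0 0.003 0 0 0;0.02 0 0.006 0 0 0;0.03 0 0.01 0 0 0;0.04 0 0.015 0 0 0;0.04 0 0.015 0 0 0;0.04 0 0.015 0 0 0;0.04 0 0.015 0 0 0;0.04 0 0.015 0 0 0"}}

```text
time_s: 11.68
tcp_pos: [0.5524, 0.0614, 0.1797]
ee_rot: [-3.142, 0.786, -3.125]
contact_force: [3.2, 0.5, 3.0]
grip_width: 0.003
```

Request:
{"op": "arm_command", "data": {"rows": "0.01 0 0.003 0 0 0;0.02 0 0.006 0 0 0;0.03 0 0.01 0 0 0;0.04 0 0.016 0 0 0;0.04 0 0.016 0 0 0;0.04 0 0.016 0 0 0;0.04 0 0.016 0 0 0;0.04 0 0.016 0 0 0"}}

```text
time_s: 12.35
tcp_pos: [0.553, 0.0614, 0.1792]
ee_rot: [-3.141, 0.793, -3.124]
contact_force: [-3.1, -0.5, 12.2]
grip_width: 0.001
```

Force jumped from about 3 N to 12 N with no further movement, so the arm is on its stop at about 1.25 rad. I'll back off and look.

Request:
{"op": "arm_command", "data": {"rows": "-0.05 0 -0.01 0 0 0;-0.1 0 -0.03 0 0 0;-0.12 0 -0.2 0 0 0;-0.12 0 -0.5 0 0 0;-0.12 0 -0.8 0 0 0;-0.12 0 -1 0 0 0;-0.12 0 -1 0 0 0;-0.12 0 -1 0 0 0"}}

```text
time_s: 13.02
tcp_pos: [0.4874, 0.0603, 0.2543]
ee_rot: [-3.142, 0.785, -3.125]
contact_force: [-0.2, 0.3, -1.1]
grip_width: 0.002
```

```bash
python3 - <<'E'
from h import *
np.set_printoptions(precision=4,suppress=True)
s=monitor.observe();print(s["tcp_pos"],s["contact_force"],s["time_s"])
p=get_image("wrist");X=cloud(p).reshape(-1,3)
for t in ["tag_cork","tag_eye","hook_long_tip","hook_mid_tip"]:
    for o in spot_point(p,t)[:2]: print(t,round(o["score"],2),np.round(o["at"]),pt(p,*o["at"]))
for n,lo,hi in (("longbead",(.5,.045,.16),(.56,.08,.22)),("longarm",(.55,.05,.15),(.60,.075,.22)),("cork",(.53,.17,.212),(.6,.24,.25)),("midbead",(.52,.185,.16),(.551,.225,.19))):
    q=X[((X>lo)&(X<hi)).all(1)];print(n,len(q));len(q) and print(q.mean(0),q.min(0),q.max(0))
    if n=="longarm" and len(q): k=abs(q[:,1]-.062)<.006;print("ang",np.arctan2(1,-np.polyfit(q[k,0],q[k,2],1)[0]))
save(p,"g.png",s=1.5)
E
```

```text
[0.4874 0.0603 0.2543] [-0.2295  0.3143 -1.0799] 13.0167
tag_cork 0.68 [212. 415.] [0.5541 0.1987 0.2058]
tag_cork 0.64 [213. 445.] [0.6253 0.2791 0.1737]
tag_eye 0.65 [188. 406.] [0.5554 0.1984 0.1821]
hook_mid_tip 0.71 [173. 421.] [0.5344 0.2016 0.179 ]
longbead 625
[0.5253 0.0609 0.1764] [0.5178 0.0487 0.1679] [0.5582 0.0724 0.1823]
longarm 165
[0.5723 0.0617 0.1642] [0.5501 0.0557 0.1556] [0.5999 0.068  0.1712]
ang 1.2790220387755298
cork 594
[0.5575 0.2024 0.2191] [0.5496 0.1931 0.212 ] [0.5738 0.2176 0.2241]
midbead 661
[0.5372 0.2029 0.1781] [0.5313 0.1925 0.1671] [0.551  0.2175 0.19  ]
```

View pics/g.png

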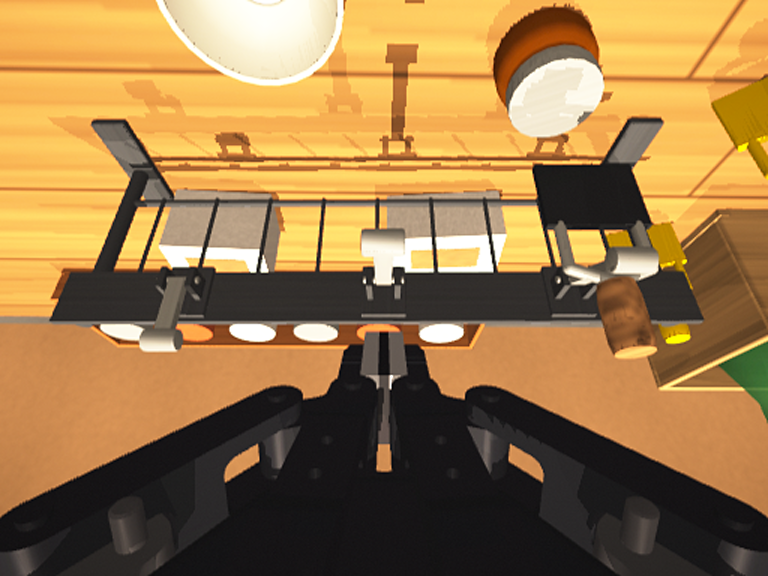

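View: long arm is down (bead at (383,243)), short hook still folded at (160,340), tag on mid hook with cork at (625,320). Long bead is at about (.526,.0605,.174), θ≈1.28. Next is the cork.

```bash
python3 - <<'E'
from h import *
a,R=plan([((.495,.125,.315),.35),((.55,.205,.30),0),((.562,.2053,.240),0),((.562,.2053,.187),0)])
E
```

```text
-0.501 0.646 -0.385 -0.0 0.069 -0.0  -> [0.495 0.125 0.315]
-0.478 0.791 0.333 -0.0 0.055 -0.0  -> [0.55  0.205 0.3  ]
-0.118 0.0 0.6 0.0 0.0 -0.0  -> [0.562 0.205 0.24 ]
0.001 0.0 0.53 0.0 0.0 -0.0  -> [0.562 0.205 0.187]
```

Request:
{"op": "arm_command", "data": {"rows": "-0.5 0.646 -0.385 0 0.069 0;-0.5 0.646 -0.385 0 0.069 0;-0.5 0.646 -0.385 0 0.069 0;-0.5 0.646 -0.385 0 0.069 0;-0.5 0.646 -0.385 0 0.069 0;-0.5 0.646 -0.385 0 0.069 0;-0.5 0.646 -0.385 0 0.069 0;-0.5 0.646 -0.385 0 0.069 0", "grip": 0.7}}

```text
time_s: 13.93
tcp_pos: [0.4933, 0.1245, 0.3147]
ee_rot: [-3.141, 0.349, -3.125]
contact_force: [0.7, 0.7, -0.0]
grip_width: 0.702
```

Request:
{"op": "arm_command", "data": {"rows": "-0.478 0.79 0.333 0 0.055 0;-0.478 0.79 0.333 0 0.055 0;-0.478 0.79 0.333 0 0.055 0;-0.478 0.79 0.333 0 0.055 0;-0.478 0.79 0.333 0 0.055 0;-0.478 0.79 0.333 0 0.055 0;-0.478 0.79 0.333 0 0.055 0;-0.478 0.79 0.333 0 0.055 0"}}

```text
time_s: 14.6
tcp_pos: [0.5489, 0.2042, 0.3038]
ee_rot: [3.141, 0.009, -3.125]
contact_force: [-0.1, -0.4, 0.1]
grip_width: 0.701
```

Request:
{"op": "arm_command", "data": {"rows": "-0.118 0 0.2 0 0 0;-0.118 0 0.4 0 0 0;-0.118 0 0.6 0 0 0;-0.118 0 0.6 0 0 0;-0.118 0 0.6 0 0 0;-0.118 0 0.6 0 0 0;-0.118 0 0.6 0 0 0;-0.118 0 0.6 0 0 0"}}

```text
time_s: 15.27
tcp_pos: [0.5633, 0.2053, 0.2445]
ee_rot: [3.141, 0.01, -3.125]
contact_force: [0.5, 0.5, -0.5]
grip_width: 0.7
```

```bash
python3 - <<'E'
from h import *
np.set_printoptions(precision=4,suppress=True)
s=monitor.observe();print(s["tcp_pos"],s["ee_rot"],s["contact_force"],s["time_s"])
p=get_image("wrist");X=cloud(p).reshape(-1,3)
q=X[((X>(.53,.185,.205))&(X<(.6,.225,.24))).all(1)];print(len(q),q.min(0),q.max(0))
save(p,"i.png",s=1.5)
E
```

```text
[0.5633 0.2053 0.2445] [ 3.1409  0.0097 -3.1249] [ 0.5231  0.4813 -0.4891] 15.2667
1293 [0.5504 0.1937 0.205 ] [0.574  0.2179 0.225 ]
```

View pics/i.png

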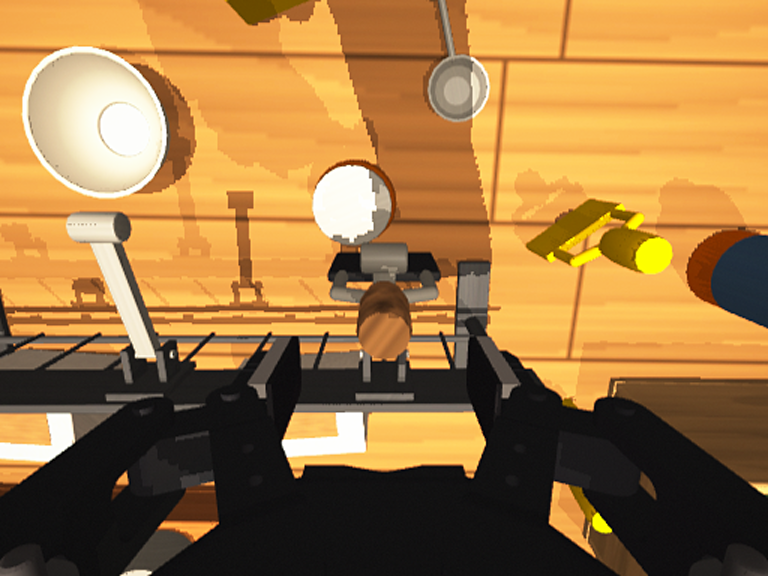

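The cork at (385,330) lies centred between the open fingers, with the jar below and clear. I'll descend, grip, and lift slightly.

Request:
{"op": "arm_command", "data": {"rows": "0.01 0 0.1 0 0 0;0.01 0 0.2 0 0 0;0.01 0 0.3 0 0 0;0.01 0 0.4 0 0 0;0.01 0 0.5 0 0 0;0.01 0 0.57 0 0 0;0.01 0 0.57 0 0 0;0.01 0 0.57 0 0 0"}}

```text
time_s: 15.98
tcp_pos: [0.5613, 0.205, 0.1845]
ee_rot: [-3.141, 0.005, -3.125]
contact_force: [-0.2, -0.1, -0.3]
grip_width: 0.703
```

Request:
{"op": "arm_command", "data": {"rows": "0 0 0 0 0 0;0 0 0 0 0 0;0 0 0 0 0 0;0 0 0 0 0 0;0 0 0 0 0 0;0 0 0 0 0 0;0 0 0 0 0 0;0 0 0 0 0 0", "grip": 0.2, "newtons": 40}}

```text
time_s: 16.65
tcp_pos: [0.5625, 0.2051, 0.1862]
ee_rot: [3.142, 0.008, -3.125]
contact_force: [1.2, -0.7, 3.0]
grip_width: 0.279
```

Request:
{"op": "arm_command", "data": {"rows": "0 0 -0.02 0 0 0;0 0 -0.05 0 0 0;0 0 -0.08 0 0 0;0 0 -0.11 0 0 0;0 0 -0.14 0 0 0;0 0 -0.16 0 0 0;0 0 -0.16 0 0 0;0 0 -0.16 0 0 0"}}

```text
time_s: 17.32
tcp_pos: [0.5618, 0.2052, 0.2017]
ee_rot: [3.141, 0.007, -3.125]
contact_force: [0.4, 0.3, -2.3]
grip_width: 0.278
```

Request:
{"op": "arm_command", "data": {"rows": "0.05 0 -0.04 0 0 0;0.13 0 -0.07 0 0 0;0.23 0 -0.07 0 0 0;0.34 0 -0.07 0 0 0;0.45 0 -0.07 0 0 0;0.56 0 -0.07 0 0 0;0.68 0 -0.07 0 0 0;0.75 0 -0.07 0 0 0"}}

```text
time_s: 17.98
tcp_pos: [0.4843, 0.2038, 0.2078]
ee_rot: [-3.141, 0.005, -3.124]
contact_force: [-0.7, 0.4, -1.9]
grip_width: 0.28
```

```bash
python3 - <<'E'
from h import *
np.set_printoptions(precision=4,suppress=True)
s=monitor.observe();print(s["tcp_pos"],s["ee_rot"],s["contact_force"],s["time_s"],s["grip_width"])
p=get_image("scene");save(p,"j.png",(210,140,360,250),5)
X=cloud(p).reshape(-1,3);q=X[((X>(.51,.185,.16))&(X<(.6,.225,.25))).all(1)];print(len(q),q.min(0),q.max(0))
E
```

```text
[0.4843 0.2038 0.2078] [-3.1414  0.005  -3.1244] [-0.661   0.3803 -1.8537] 17.9833 0.2801914110664319
99 [0.5339 0.1928 0.1601] [0.5966 0.2157 0.1853]
```

View pics/j.png

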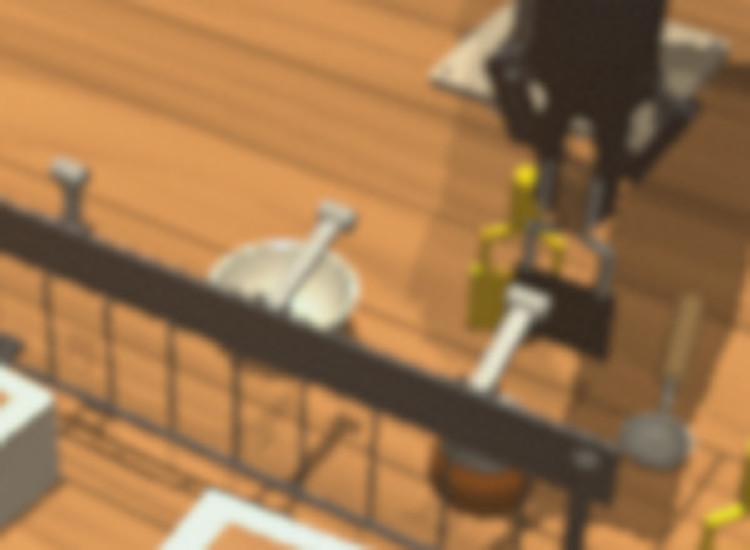

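The tag hangs free from the gripper (crop (565,310)), the mid hook is empty (bead at (528,300)), and the long hook is down (bead at (335,215)). Next I'll carry it across to just in front of the long hook.

Request:
{"op": "arm_command", "data": {"rows": "0 -0.05 0 0 0 0;0 -0.13 0 0 0 0;0 -0.23 0 0 0 0;0 -0.33 0 0 0 0;0 -0.43 0 0 0 0;0 -0.53 0 0 0 0;0 -0.63 0 0 0 0;0 -0.72 0 0 0 0"}}

```text
time_s: 18.7
tcp_pos: [0.488, 0.1305, 0.2079]
ee_rot: [-3.141, 0.006, -3.126]
contact_force: [0.2, -0.4, -1.9]
grip_width: 0.278
```

Request:
{"op": "arm_command", "data": {"rows": "0 -0.1 0 0 0 0;0 -0.2 0 0 0 0;0 -0.32 0 0 0 0;0 -0.44 0 0 0 0;0 -0.55 0 0 0 0;0 -0.65 0 0 0 0;0 -0.71 0 0 0 0;0 -0.728 0 0 0 0"}}

```text
time_s: 19.37
tcp_pos: [0.4891, 0.058, 0.208]
ee_rot: [-3.141, 0.006, -3.126]
contact_force: [-0.1, 0.8, -1.6]
grip_width: 0.276
```

```bash
python3 - <<'E'
from h import *
np.set_printoptions(precision=4,suppress=True)
s=monitor.observe();print(s["tcp_pos"],s["ee_rot"],s["contact_force"],s["time_s"],s["grip_width"])
p=get_image("wrist");X=cloud(p).reshape(-1,3)
for t in ["tag_eye","hook_long_tip","tag_cork"]:
    for o in spot_point(p,t)[:2]: print(t,round(o["score"],2),np.round(o["at"]),pt(p,*o["at"]))
save(p,"k.png",s=1.5)
q=X[((X>(.505,.02,.155))&(X<(.55,.1,.19))).all(1)];print(len(q),len(q) and (q.min(0),q.max(0)))
E
```

```text
[0.4891 0.058  0.208 ] [-3.1415  0.0063 -3.1262] [-0.0828  0.8332 -1.5907] 19.3667 0.27592924185229545
tag_eye 0.85 [230. 253.] [0.4775 0.057  0.2235]
tag_eye 0.62 [ 51. 334.] [0.3778 0.1141 0.1273]
hook_long_tip 0.61 [251. 252.] [0.4792 0.0569 0.2414]
tag_cork 0.88 [253. 254.] [0.4794 0.0577 0.2431]
tag_cork 0.86 [ 40. 347.] [0.374  0.1186 0.1415]
0 0
```

View pics/k.png

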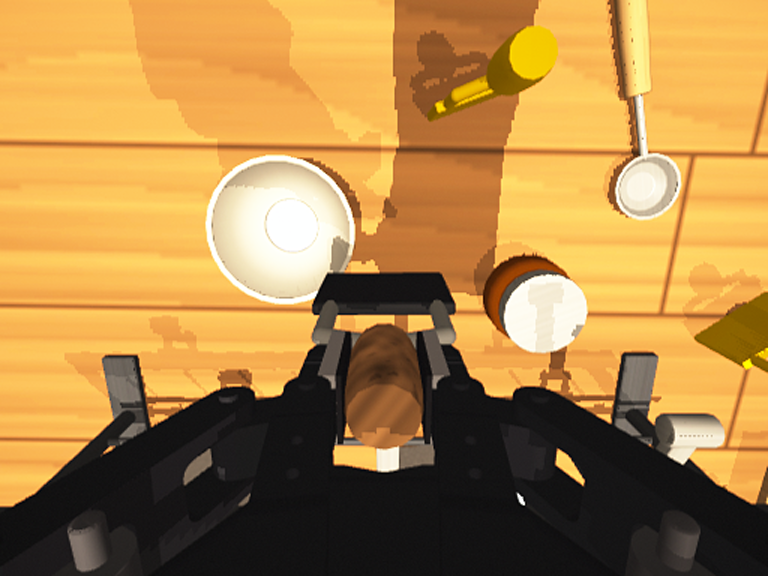

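Request:
{"op": "arm_command", "data": {"rows": "-0.05 0.01 0 0 0 0;-0.11 0.01 0 0 0 0;-0.17 0.01 0 0 0 0;-0.23 0.01 0 0 0 0;-0.29 0.01 0 0 0 0;-0.35 0.01 0 0 0 0;-0.4 0.01 0 0 0 0;-0.43 0.01 0 0 0 0"}}

```text
time_s: 20.23
tcp_pos: [0.533, 0.0608, 0.2082]
ee_rot: [3.142, 0.007, -3.125]
contact_force: [-0.3, 0.4, -2.7]
grip_width: 0.279
```

```bash
python3 - <<'E'
from h import *
np.set_printoptions(precision=4,suppress=True)
s=monitor.observe();print(s["tcp_pos"],s["ee_rot"],s["contact_force"],s["torque"],s["time_s"],s["grip_width"])
p=get_image("scene");save(p,"l.png",(225,140,325,240),6)
for t in ["tag_eye","hook_long_tip","tag_cork"]:
    for o in spot_point(p,t)[:2]: print(t,round(o["score"],2),np.round(o["at"]),pt(p,*o["at"]))
E
```

```text
[0.533  0.0608 0.2082] [ 3.1416  0.0065 -3.1248] [-0.3338  0.4413 -2.6633] [0.0135 0.0274 0.0234] 20.2333 0.27874784001947267
tag_eye 0.84 [186. 314.] [0.3821 0.1244 0.097 ]
tag_eye 0.78 [239. 356.] [ 0.4435  0.3263 -0.0012]
tag_cork 0.88 [233. 361.] [0.5552 0.362  0.1323]
tag_cork 0.77 [180. 313.] [0.3825 0.1179 0.1204]
```

View pics/l.png

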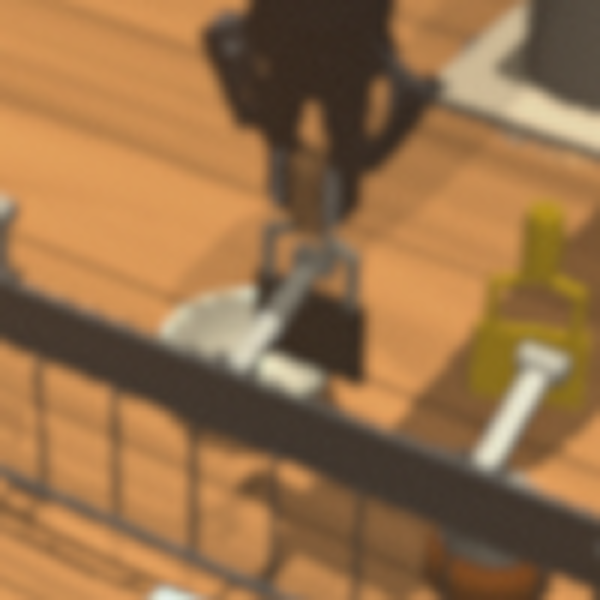

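The long hook's bead (crop (320,255)) is inside the hoop with no contact force. I'll move on inwards and lower.

Request:
{"op": "arm_command", "data": {"rows": "-0.05 0 0 0 0 0;-0.1 0 0.01 0 0 0;-0.15 0 0.04 0 0 0;-0.2 0 0.07 0 0 0;-0.25 0 0.1 0 0 0;-0.28 0 0.12 0 0 0;-0.28 0 0.14 0 0 0;-0.28 0 0.15 0 0 0"}}

```text
time_s: 21.1
tcp_pos: [0.56, 0.0613, 0.1928]
ee_rot: [3.142, 0.005, -3.125]
contact_force: [-0.1, 0.2, -1.2]
grip_width: 0.277
```

Request:
{"op": "arm_command", "data": {"rows": "0 0 0.02 0 0 0;0 0 0.04 0 0 0;0 0 0.055 0 0 0;0 0 0.07 0 0 0;0 0 0.08 0 0 0;0 0 0.09 0 0 0;0 0 0.09 0 0 0;0 0 0.09 0 0 0"}}

```text
time_s: 21.77
tcp_pos: [0.5602, 0.0613, 0.1845]
ee_rot: [-3.142, 0.006, -3.125]
contact_force: [-0.6, -0.2, -3.0]
grip_width: 0.278
```

Request:
{"op": "arm_command", "data": {"rows": "0 0 0.005 0 0 0;0 0 0.01 0 0 0;0 0 0.015 0 0 0;0 0 0.02 0 0 0;0 0 0.025 0 0 0;0 0 0.03 0 0 0;0 0 0.03 0 0 0;0 0 0.03 0 0 0"}}

```text
time_s: 22.43
tcp_pos: [0.5609, 0.0613, 0.1832]
ee_rot: [-3.141, 0.008, -3.125]
contact_force: [-2.5, -0.1, 6.7]
grip_width: 0.28
```

Request:
{"op": "arm_command", "data": {"rows": "0 0 -0.005 0 0 0;0 0 -0.012 0 0 0;0 0 -0.012 0 0 0;0 0 -0.012 0 0 0;0 0 -0.012 0 0 0;0 0 -0.012 0 0 0;0 0 -0.012 0 0 0;0 0 -0.012 0 0 0"}}

```text
time_s: 23.1
tcp_pos: [0.5607, 0.0613, 0.1833]
ee_rot: [-3.142, 0.007, -3.125]
contact_force: [-0.9, 0.7, 5.1]
grip_width: 0.28
```

Request:
{"op": "arm_command", "data": {"rows": "0 0 0 0 0 0;0 0 0 0 0 0;0 0 0 0 0 0;0 0 0 0 0 0;0 0 0 0 0 0;0 0 0 0 0 0;0 0 0 0 0 0;0 0 0 0 0 0", "grip": 0.45}}

```text
time_s: 23.77
tcp_pos: [0.5602, 0.0613, 0.1826]
ee_rot: [3.142, 0.006, -3.125]
contact_force: [-0.4, -0.2, -1.1]
grip_width: 0.451
```

```bash
python3 - <<'E'
from h import *
np.set_printoptions(precision=4,suppress=True)
s=monitor.observe();print(s["tcp_pos"],s["contact_force"],s["time_s"],s["grip_width"])
p=get_image("scene");save(p,"m.png",(225,140,325,240),6)
p=get_image("wrist");X=cloud(p).reshape(-1,3)
q=X[((X>(.535,.04,.205))&(X<(.6,.085,.24))).all(1)];print(len(q),q.min(0),q.max(0),q.mean(0))
E
```

```text
[0.5602 0.0613 0.1826] [-0.4407 -0.1783 -1.0994] 23.7667 0.45140513710955177
4452 [0.5454 0.04   0.205 ] [0.5719 0.085  0.24  ] [0.5562 0.0629 0.2187]
```

View pics/m.png

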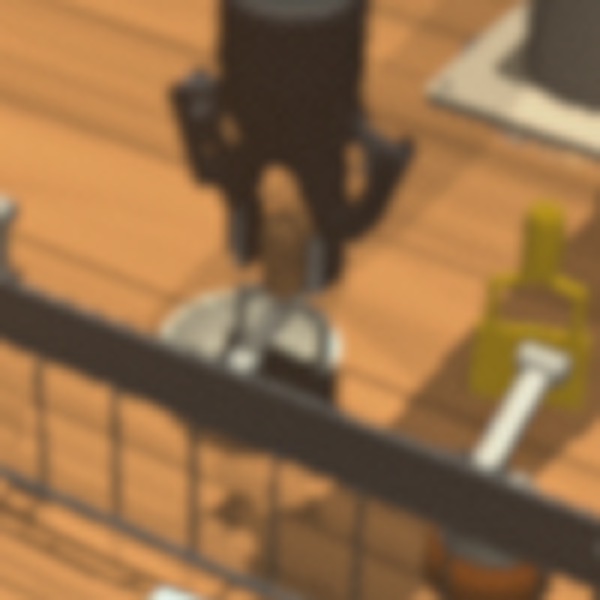

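The tag hangs on the long hook by its hoop, with the wire round the arm at crop (270,330) and the fingers open. Retreat up, then prepare folding the mid hook.

Request:
{"op": "arm_command", "data": {"rows": "0 0 -0.05 0 0 0;0 0 -0.15 0 0 0;0 0 -0.3 0 0 0;0 0 -0.45 0 0 0;0 0 -0.6 0 0 0;0 0 -0.75 0 0 0;0 0 -0.9 0 0 0;0 0 -1 0 0 0"}}

```text
time_s: 24.53
tcp_pos: [0.5605, 0.0613, 0.2856]
ee_rot: [-3.142, 0.01, -3.125]
contact_force: [0.2, -0.1, 0.5]
grip_width: 0.452
```

```bash
cat >> h.py <<'E'
def tcp(th,tau,y=.2053,pen=0,L=.070,past=.009):
    b=np.array([hx(y)-L*np.sin(th),y+PSI*(-L*np.sin(th)),.15+L*np.cos(th)])
    ex=np.array([1,PSI,0]);ez=np.array([0,0,1])
    return b-(.019-pen)*(np.cos(tau)*ex+np.sin(tau)*ez)+past*(np.sin(tau)*ex-np.cos(tau)*ez)
E
python3 - <<'E'
from h import *
np.set_printoptions(precision=4,suppress=True)
p=get_image("wrist");X=cloud(p).reshape(-1,3)
for n,lo,hi in (("cork",(.53,.04,.19),(.6,.085,.24)),("midbead",(.52,.185,.155),(.56,.225,.19))):
    q=X[((X>lo)&(X<hi)).all(1)];print(n,len(q),len(q) and (q.min(0),q.max(0)))
pre=tcp(1.2,.785,pen=-.008);back=pre+.1*np.array([-.707,0,.707])
print("pre",pre)
st=plan([((.50,.125,.29),.35),(back,.785),(pre,.785),(tcp(1.2,.785,pen=.001),.785)])
def call(ths,pens):
    global st
    p,R=st
    for th,pn in zip(ths,pens):
        t=min(.785,th);x=tcp(th,t,pen=pn);d=R.inv().apply(x-p)*10;q=(R.inv()*O(t)).as_rotvec()/2/np.pi
        print(*np.round(d,3),*np.round(q,3),end="; ")
    print();st=(x,O(t))
call(np.linspace(1.15,.8,8),[.002]*8)
call(np.linspace(.75,.4,8),[.002]*8)
call(np.linspace(.36,.08,8),[.002]*8)
call(np.linspace(.06,0,8),[.002]*8)
E
```

```text
cork 908 (array([0.5479, 0.0501, 0.19  ]), array([0.5719, 0.0744, 0.2226]))
midbead 732 (array([0.5322, 0.1926, 0.1639]), array([0.56  , 0.2176, 0.1838]))
pre [0.5287 0.2038 0.1499]
0.604 0.647 -0.035 -0.0 -0.054 -0.0  -> [0.5   0.125 0.29 ]
0.62 0.795 0.511 -0.0 -0.069 -0.0  -> [0.458 0.204 0.221]
0.0 -0.012 1.0 -0.0 0.0 -0.0  -> [0.529 0.204 0.15 ]
-0.09 0.0 -0.0 -0.0 0.0 -0.0  -> [0.535 0.204 0.156]
-0.042 0.0 -0.013 -0.0 0.0 -0.0; -0.075 0.0 -0.025 -0.0 0.0 -0.0; -0.108 0.001 -0.035 -0.0 0.0 -0.0; -0.142 0.001 -0.043 -0.0 0.0 -0.0; -0.177 0.001 -0.05 -0.0 0.0 -0.0; -0.212 0.001 -0.055 -0.0 0.0 -0.0; -0.246 0.001 -0.058 -0.0 0.0 -0.0; -0.281 0.001 -0.059 -0.0 0.0 -0.0; 
-0.032 -0.0 -0.006 0.0 0.006 0.0; -0.063 -0.0 -0.012 0.0 0.014 0.0; -0.094 -0.0 -0.017 0.0 0.021 0.0; -0.126 -0.0 -0.021 0.0 0.029 0.0; -0.157 -0.0 -0.023 0.0 0.037 0.0; -0.189 -0.0 -0.023 0.0 0.045 0.0; -0.221 -0.0 -0.022 0.0 0.053 0.0; -0.252 -0.0 -0.019 0.0 0.061 0.0; 
-0.025 -0.0 -0.006 0.0 0.006 0.0; -0.049 -0.0 -0.012 0.0 0.013 0.0; -0.074 -0.0 -0.016 0.0 0.019 0.0; -0.099 -0.0 -0.019 0.0 0.025 0.0; -0.125 -0.0 -0.022 0.0 0.032 0.0; -0.15 -0.0 -0.023 0.0 0.038 0.0; -0.175 -0.0 -0.023 0.0 0.045 0.0; -0.201 -0.0 -0.022 0.0 0.051 0.0; 
-0.012 -0.0 -0.003 0.0 0.003 0.0; -0.017 -0.0 -0.005 0.0 0.005 0.0; -0.023 -0.0 -0.006 0.0 0.006 0.0; -0.028 -0.0 -0.007 0.0 0.007 0.0; -0.033 -0.0 -0.008 0.0 0.009 0.0; -0.039 -0.0 -0.009 0.0 0.01 0.0; -0.044 -0.0 -0.011 0.0 0.011 0.0; -0.049 -0.0 -0.012 0.0 0.013 0.0;
```

Request:
{"op": "arm_command", "data": {"rows": "0.6 0.647 -0.035 0 -0.054 0;0.6 0.647 -0.035 0 -0.054 0;0.6 0.647 -0.035 0 -0.054 0;0.6 0.647 -0.035 0 -0.054 0;0.6 0.647 -0.035 0 -0.054 0;0.6 0.647 -0.035 0 -0.054 0;0.6 0.647 -0.035 0 -0.054 0;0.6 0.647 -0.035 0 -0.054 0", "grip": 0}}

```text
time_s: 25.25
tcp_pos: [0.5007, 0.1246, 0.2871]
ee_rot: [3.141, 0.347, -3.126]
contact_force: [0.6, 0.1, 0.2]
grip_width: -0.0
```

Request:
{"op": "arm_command", "data": {"rows": "0.62 0.8 0.51 0 -0.069 0;0.62 0.8 0.51 0 -0.069 0;0.62 0.8 0.51 0 -0.069 0;0.62 0.8 0.51 0 -0.069 0;0.62 0.8 0.51 0 -0.069 0;0.62 0.8 0.51 0 -0.069 0;0.62 0.8 0.51 0 -0.069 0;0.62 0.8 0.51 0 -0.069 0"}}

```text
time_s: 25.92
tcp_pos: [0.4607, 0.2052, 0.222]
ee_rot: [3.137, 0.785, -3.13]
contact_force: [0.0, 0.7, 0.6]
grip_width: -0.001
```

```bash
python3 - <<'E'
from h import *
np.set_printoptions(precision=4,suppress=True)
s=monitor.observe();print(s["tcp_pos"],s["ee_rot"],s["contact_force"],s["grip_width"])
plan([(tcp(1.2,.785,y=.206,pen=-.008),.785)])
E
```

```text
[0.4607 0.2052 0.222 ] [ 3.1372  0.7849 -3.1303] [0.038  0.7301 0.6289] -0.0013719425050527036
0.028 -0.019 0.991 -0.0 -0.0 -0.001  -> [0.529 0.204 0.15 ]
```

Request:
{"op": "arm_command", "data": {"rows": "0.03 0 0.2 0 0 0;0.03 0 0.4 0 0 0;0.03 0 0.6 0 0 0;0.03 0 0.8 0 0 0;0.03 0 0.95 0 0 0;0.03 0 0.99 0 0 0;0.03 0 0.99 0 0 0;0.03 0 0.99 0 0 0"}}

```text
time_s: 26.58
tcp_pos: [0.5256, 0.2054, 0.146]
ee_rot: [3.14, 0.781, -3.127]
contact_force: [0.7, -1.3, -0.1]
grip_width: -0.0
```

Request:
{"op": "arm_command", "data": {"rows": "-0.02 0 0 0 0 0;-0.04 0 0 0 0 0;-0.06 0 0 0 0 0;-0.08 0 0 0 0 0;-0.09 0 0 0 0 0;-0.09 0 0 0 0 0;-0.09 0 0 0 0 0;-0.09 0 0 0 0 0"}}

```text
time_s: 27.25
tcp_pos: [0.5297, 0.2055, 0.1505]
ee_rot: [-3.142, 0.779, -3.125]
contact_force: [0.5, 0.6, 0.5]
grip_width: -0.0
```

Request:
{"op": "arm_command", "data": {"rows": "-0.06 0 -0.013 0 0 0;-0.1 0 -0.025 0 0 0;-0.135 0 -0.035 0 0 0;-0.17 0 -0.043 0 0 0;-0.205 0 -0.05 0 0 0;-0.24 0 -0.055 0 0 0;-0.275 0 -0.058 0 0 0;-0.31 0 -0.06 0 0 0"}}

```text
time_s: 27.92
tcp_pos: [0.5455, 0.2053, 0.1743]
ee_rot: [-3.14, 0.774, -3.123]
contact_force: [-5.6, -0.7, -0.5]
grip_width: -0.001
```

Request:
{"op": "arm_command", "data": {"rows": "-0.032 0 -0.006 0 0.006 0;-0.063 0 -0.012 0 0.014 0;-0.094 0 -0.017 0 0.021 0;-0.126 0 -0.021 0 0.029 0;-0.157 0 -0.023 0 0.037 0;-0.189 0 -0.023 0 0.045 0;-0.221 0 -0.022 0 0.053 0;-0.252 0 -0.019 0 0.061 0"}}

```text
time_s: 28.58
tcp_pos: [0.563, 0.2059, 0.1955]
ee_rot: [-3.141, 0.391, -3.124]
contact_force: [-4.1, -0.2, 2.3]
grip_width: 0.003
```

```bash
python3 - <<'E'
from h import *
np.set_printoptions(precision=4,suppress=True)
s=monitor.observe();print(s["tcp_pos"],s["ee_rot"],s["contact_force"],s["grip_width"])
print(tcp(.4,.4,y=.206))
p=get_image("wrist");X=cloud(p).reshape(-1,3)
q=X[((X>(.53,.19,.18))&(X<(.62,.222,.25))).all(1)];print(len(q),len(q) and (q.min(0),q.max(0)))
E
```

```text
[0.563  0.2059 0.1955] [-3.1414  0.3907 -3.1244] [-4.1432 -0.2384  2.2747] 0.003327569255084035
[0.5655 0.2052 0.1988]
3589 (array([0.53  , 0.1909, 0.1934]), array([0.558 , 0.222 , 0.2496]))
```

Request:
{"op": "arm_command", "data": {"rows": "-0.025 0 -0.006 0 0.006 0;-0.049 0 -0.012 0 0.013 0;-0.074 0 -0.016 0 0.019 0;-0.099 0 -0.019 0 0.025 0;-0.125 0 -0.022 0 0.032 0;-0.15 0 -0.023 0 0.038 0;-0.175 0 -0.023 0 0.045 0;-0.2 0 -0.022 0 0.051 0"}}

```text
time_s: 29.3
tcp_pos: [0.5816, 0.2064, 0.2059]
ee_rot: [3.142, 0.073, -3.125]
contact_force: [-4.1, 0.1, 2.5]
grip_width: -0.003
```

Request:
{"op": "arm_command", "data": {"rows": "-0.012 0 -0.003 0 0.003 0;-0.02 0 -0.005 0 0.005 0;-0.028 0 -0.006 0 0.007 0;-0.035 0 -0.008 0 0.009 0;-0.042 0 -0.01 0 0.011 0;-0.05 0 -0.012 0 0.013 0;-0.05 0 -0.012 0 0.013 0;-0.05 0 -0.012 0 0.013 0"}}

```text
time_s: 29.97
tcp_pos: [0.5873, 0.2065, 0.207]
ee_rot: [3.142, -0.006, -3.125]
contact_force: [-2.6, -0.7, 1.1]
grip_width: -0.003
```

Request:
{"op": "arm_command", "data": {"rows": "-0.01 0 0 0 0 0;-0.02 0 0 0 0 0;-0.02 0 0 0 0 0;-0.03 0 0 0 0 0;-0.03 0 0 0 0 0;-0.03 0 0 0 0 0;-0.03 0 0 0 0 0;-0.03 0 0 0 0 0"}}

```text
time_s: 30.63
tcp_pos: [0.5879, 0.2066, 0.2069]
ee_rot: [3.142, -0.01, -3.124]
contact_force: [-6.7, -0.4, 5.3]
grip_width: -0.002
```

Request:
{"op": "arm_command", "data": {"rows": "-0.01 0 0 0 0 0;-0.02 0 0 0 0 0;-0.02 0 0 0 0 0;-0.02 0 0 0 0 0;-0.02 0 0 0 0 0;-0.02 0 0 0 0 0;-0.02 0 0 0 0 0;-0.02 0 0 0 0 0"}}

```text
time_s: 31.3
tcp_pos: [0.5881, 0.2066, 0.2069]
ee_rot: [-3.142, -0.013, -3.124]
contact_force: [-11.3, -0.7, 8.2]
grip_width: -0.002
```

It's on the folded stop: 11 N with no motion. I'll back off and check.

Request:
{"op": "arm_command", "data": {"rows": "0.05 0 0 0 0 0;0.1 0 0 0 0 0;0.2 0 0 0 0 0;0.35 0 -0.1 0 0 0;0.5 0 -0.3 0 0 0;0.65 0 -0.5 0 0 0;0.8 0 -0.7 0 0 0;0.9 0 -0.9 0 0 0"}}

```text
time_s: 31.97
tcp_pos: [0.5009, 0.2049, 0.2983]
ee_rot: [-3.141, -0.006, -3.125]
contact_force: [0.1, 0.3, 0.1]
grip_width: -0.001
```

Request:
{"op": "arm_command", "data": {"rows": "0.1 0 -0.1 0 0 0;0.2 0 -0.2 0 0 0;0.3 0 -0.2 0 0 0;0.4 0 -0.2 0 0 0;0.5 0 -0.2 0 0 0;0.6 0 -0.2 0 0 0;0.6 0 -0.2 0 0 0;0.6 0 -0.2 0 0 0"}}

```text
time_s: 32.63
tcp_pos: [0.4419, 0.204, 0.3172]
ee_rot: [-3.141, -0.007, -3.124]
contact_force: [0.4, -0.3, 0.3]
grip_width: -0.006
```

```bash
python3 - <<'E'
from h import *
np.set_printoptions(precision=4,suppress=True)
s=monitor.observe();print(s["tcp_pos"],s["contact_force"],s["time_s"])
T=get_image("top");S=get_image("scene")
for n,p in (("top",T),("scene",S)):
    X=cloud(p).reshape(-1,3)
    for m,lo,hi in (("short",(.57,-.12,.183),(.64,-.06,.26)),("mid",(.57,.18,.205),(.64,.23,.26)),("cork",(.53,.03,.195),(.6,.09,.26)),("longbead",(.5,.04,.16),(.5425,.085,.2))):
        q=X[((X>lo)&(X<hi)).all(1)];print(n,m,len(q));len(q) and print(q.mean(0),q.min(0),q.max(0))
    for t in ["carton_a","juice_a","bowl","cork_jar","scoop"]: print(t,[np.round(pt(p,*o["at"]),3) for o in spot_point(p,t)[:2]])
a=cv2.resize(S["pixels"][140:260,210:370],(800,600),interpolation=3)
cv2.imwrite("pics/n.png",a[:,:,::-1])
E
```

```text
[0.4419 0.204  0.3172] [ 0.3726 -0.2848  0.2841] 32.6333
top short 51
[ 0.6114 -0.0911  0.2031] [ 0.604  -0.1029  0.1964] [ 0.62   -0.0796  0.2102]
top mid 44
[0.6054 0.2061 0.2262] [0.5987 0.1939 0.2194] [0.6118 0.2181 0.2329]
top cork 62
[0.5599 0.0613 0.2179] [0.5491 0.0508 0.1983] [0.5711 0.0715 0.2255]
top longbead 55
[0.5292 0.0605 0.1786] [0.5203 0.0501 0.172 ] [0.5416 0.0712 0.1856]
carton_a [array([ 0.699, -0.098,  0.074]), array([0.7  , 0.138, 0.061])]
juice_a [array([ 0.529, -0.475,  0.091]), array([0.57 , 0.491, 0.096])]
bowl [array([ 0.463, -0.012,  0.005])]
cork_jar [array([0.521, 0.172, 0.053])]
scoop [array([0.37 , 0.247, 0.008])]
scene short 44
[ 0.6176 -0.0899  0.1986] [ 0.6062 -0.1032  0.1834] [ 0.6239 -0.078   0.2078]
scene mid 56
[0.6124 0.2065 0.2216] [0.6036 0.1937 0.2062] [0.6181 0.2176 0.2293]
scene cork 79
[0.5691 0.0633 0.2116] [0.5525 0.0499 0.1952] [0.5787 0.072  0.2234]
scene longbead 27
[0.5335 0.0649 0.1768] [0.5246 0.0528 0.1652] [0.5425 0.0714 0.1822]
carton_a [array([ 0.754, -0.071,  0.047]), array([0.754, 0.152, 0.055])]
juice_a [array([ 0.556, -0.476,  0.012]), array([0.71 , 0.532, 0.139])]
bowl [array([0.634, 0.092, 0.172])]
cork_jar [array([0.56 , 0.185, 0.027])]
scoop [array([0.368, 0.25 , 0.005])]
```

View pics/n.png

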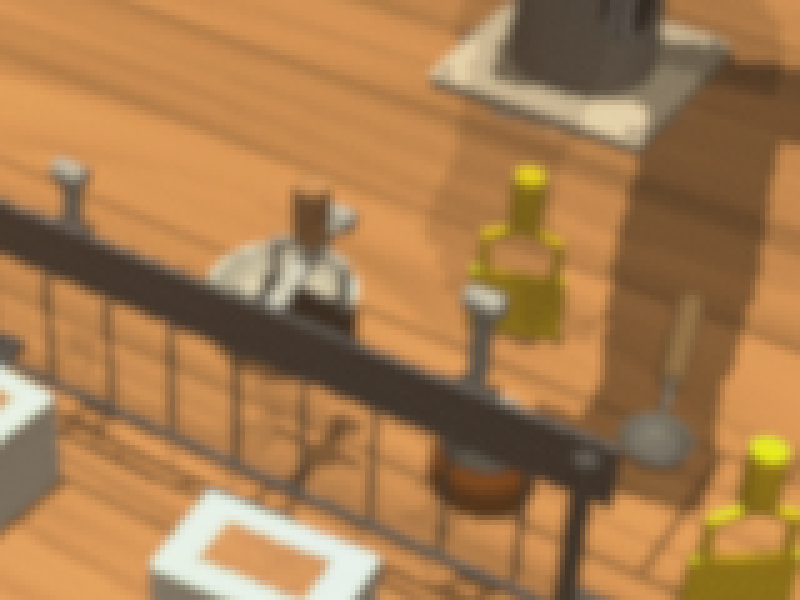

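The mid hook stands straight up, in line with the folded short one (bead at (487,300)). The tag hangs free on the long hook (cork at (312,215)). Goods are where they were, so I'm handing in.

```bash
python3 -c "
from h import *
print(r.job_done())"
```

```text
the job is handed in; nothing more can be done
None
```

The slate tag now hangs by its hoop on the long hook, and the hook it came from is folded flat. I handed the job in with the clock at about 33 s of the 72 allowed.

**What I did**
- **Long hook:** I pushed its arm down with the shut fingers until the force jumped from about 4 N to 12 N with no further movement. The stop is at about 1.28 rad.
- **Tag:** I gripped it by the cork, lifted it off over the mid hook's bead, and carried it to the long hook. I threaded the hoop over the bead, lowered it until the arm took the weight, and let go.
- **Mid hook:** I swung it up until it met its folded stop, at 11 N with no further movement.

**Last checks**
- **Hooks:** The mid bead is at x 0.605, in line with the folded short hook, which still reads as it did at the start. The long bead is at about (0.526, 0.061, 0.175), where it was after opening.
- **Tag:** The cork is at about (0.560, 0.062), with its top at 0.223–0.225 m, so it rests on the arm.
- **Goods:** The top-camera readings for bowl, jar, scoop and cartons are within 1 cm of the start and the bottles within about 2.5 cm. They look unmoved in the picture.
- **Robot:** It stands clear, with almost no force on the tool.

**Checks that disagreed**
- The scene camera network mislocated the bowl, placing it on the rail. It also gave one bottle and the jar readings about 4 to 14 cm off. I went by the top camera and the picture instead.
- The opening angle came out as 1.25 rad from the contact position and 1.28 from the images.

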